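# Wedge the rocking weighing slab

### The arm

A 6-joint arm with a two-finger parallel gripper is mounted at the origin on the work surface; the furniture and walls round the work are solid. World frame = base frame: x ahead of the robot, y to its left, z up, the work surface at z = 0. Lengths are in m, angles in rad, forces in N, time in s.
With the tool pointing down it reaches from about 0.325 to 1 m from the base axis. Payload 5.1 kg.
Tool frame: the origin (TCP) lies midway between the tips of the shut fingers; the grasp point (between the pads) lies 19 mm behind it; z points along the fingers, y is the direction in which the jaws open and shut (so a half turn about z gives the same grasp; the last joint's range is limited). The gripper opens to 85 mm and grips with 20 to 120 N. Pads are 22 mm wide; open, the fingers measure 114 mm over their backs; the gripper's body (76 mm by 85 mm) begins 54 mm behind the grasp point. The pads swing forward as they close: fully open they stand 13 mm farther back than shut.
Start: joints at [-1.423, 0.124, 1.65, -0, 1.367, -0.083], TCP at [0.149, -0.633, 0.231] pointing down, gripper open.
Joint ranges: [-2.61, 2.61], [-1.02, 2.33], [0.03, 2.71], [-1.35, 4.49], [0.32, 2.68], [-2.91, 2.91]. Speed limits (rad/s): [2.57, 2.57, 3.14, 3.14, 3.14, 3.14].

### API

Orientations are given as a unit quaternion [x, y, z, w].
In Python, from plant import * gives the robot as it stands.
- The arm moves only by the tool apply_moves, never from a script. Its argument "rows" is a list of rows, each an object with "translation": the shift along the tool's x, y, z in m, a list of three; "dr": the turn, a rotation vector about the tool's x, y, z in degrees, a list of three; "claw": the opening, from 0 (shut) to 1 (fully open). A call has 1 to 12 rows; each row shifts and turns the pose as measured when the row begins, along the tool's axes as they then stand; what a row does not reach is not made up. A row lasts 1/12 s, in which the tool goes at most 41.7 mm and 7.16 degrees, less where a joint would pass 70% of its speed; a pose out of reach is approached as far as the arm can. A call with a gripper value outside its range is refused whole. The fingers move at their own pace and stop on an object; "squeeze" is the grip in N (left out, the last holds). Time passes only in rows, so rows that do not move let the fingers close. It gives the time, the measured TCP pose, the force and the opening at its end, in the units of the state.
- sense(): the state, without advancing time (a new reading comes with each control period).
- snapshot(name): name is "scene" or "top" or "wrist"; returns a dict with "color" (400x640x3 uint8, red, green, blue), "depth" (400x640 float32, m along the optical axis (not along the pixel's ray), 0 where there is no reading), "camera_matrix" (3x3 intrinsics, pixels), "position" and "rotation" of the camera in the world. Camera axes: x right, y down, z forward; pixel columns grow to the right and rows downward; lengths in m; the calibration is good to about 2 mm. A picture is of the moment at which its call begins.
- hand_in(): hands the job in, once; it reports no verdict.
Trained networks look in a picture, given as the dict that the camera call returned (one of the last four; its "shot" number tells which), for a name from the list of things; names that differ only in an ending like _2 or _b are one class to them, and where a whole thing is asked for, a point or a joint stands for the part that bears it (a point fixed in the world has none). Each returns a list of dicts, best first, with "conf" (0 to 1); they miss things now and then, are a little off and sometimes report something else, mostly with a low value. They report only what shows in the picture. A call takes as long as a camera call. They do not tell look-alikes from the thing itself.
- silhouettes(picture, thing): "mask" (400x640 bool, what is visible of it) and "extent" ([left, top, right, bottom] in pixels, round what is visible of it).
The state is a dict: "clock": time; "joint_pos": joint angles; "joint_velocities": joint speeds; "effort": joint torques, N m; "ee_pos": TCP position; "eef_rot": TCP orientation; "contact_force": force on the tool from outside, world axes, zero at the start; "moment": the same for the moment, N m; "gripper_width": finger opening in m.
Only numpy, scipy, OpenCV 4.12 (cv2) and the standard library are available. Lean on these libraries where they do the work, as an engineer would, in place of code of your own. Each camera call takes 0.05 s, during which the arm holds its last target.

### The job

The stone weighing slab rocks because its near right foot has lost its rubber pad and hangs just clear of the bench. With the fingertips, push the orange wedge along the bench, thin end first, under the middle of that foot until it is snug and the foot bears on it, without shoving or jacking up the slab; then press down firmly on the slab's corner above that foot for about a second to check that it no longer rocks, and take the hand away. Pick nothing up, and leave the other things where they stand.

Things in the scene. Friction and masses are not known exactly. Their poses are not given: they have to be found in the camera images.
- slab: Loose grey stone weighing slab, 180 (its x) x 240 (its y) x 22 mm, 2.0 to 2.6 kg with the grey pocket scale fixed on its left rear part (to 77 mm high). Origin on the bench under its centre; at yaw 0 x points away from the robot, y left; yaw up to 0.25 rad either way. Underside 27 mm, top 49 mm above the bench. Brass level, 32 mm wide, on top at (60, -88) mm.
- bare_foot (a point): Centre of the underside of the bare steel foot: a 22 mm disc at slab (-66, -95) mm, ending 7 mm above the bench. The other three feet, at (+-66, +-95) mm, wear black rubber pads and stand on the bench. The slab's near edge is 24 mm, its right edge 25 mm from the foot's centre. A press of about 2 N on this corner tips the slab onto the bare foot.
- press_spot (a point): The place to press: on the slab's flat top, 49 mm above the bench, straight above the bare foot. Nothing else stands within 60 mm of it on the slab.
- wedge: Loose orange plastic wedge lying flat on the bench right of the slab, about 60 g, slippery, 90 (its x) x 34 (its y) mm, sloping from 14 mm high at the ribbed blunt heel (x = -45 mm) to 2 mm at the thin tip (x = +45 mm). Origin: centre of its underside. It starts with the tip 20 to 70 mm short of the foot, up to 15 mm to the side and 0.18 rad askew.
- wedge_tip (a point): Middle of the wedge's thin edge, on the bench. The wedge slides freely until its slope, where it is 7 mm high (38 mm from the tip), meets the foot's rim; the foot's centre is then about 18 mm ahead of the wedge's centre. There the push rises at once to several N: snug. Pushing on with over about 8 N jacks up and shoves the slab. It stays by friction when left.
- wedge_heel (a point): Middle of the wedge's upright blunt heel face (34 mm wide, 14 mm high), 7 mm above the bench; the face to push against, square to the wedge's length.
- weighing_dish: Loose shallow yellowish dish, 54 mm across and 11 mm high, standing on the slab beside the scale. Origin at the centre of its underside. Leave alone.
- sample_vial: Loose vial with blue cap, 20 mm across, 48 mm high, standing at the right rear. Origin at the centre of its underside. Leave alone.
- amber_bottle: Loose brown bottle with black cap, 38 mm across, 76 mm high, standing at the right rear. Origin at the centre of its underside. Leave alone.
- culture_dish: Loose culture dish with red contents, 60 mm across, 15 mm high, standing in front of the slab. Origin at the centre of its underside. Leave alone.
- tweezers: Loose pale tweezers, 14 x 120 x 10 mm, lying on the bench at the right, near the tube rack. Origin at the centre of its underside. Leave alone.
Not all that is in view belongs to the job. Several things have the shape of the wedge; the one meant has the colours described above.

How it is judged:
On the way, in this order (a step that is already met when the one before it is completed fails the run):
1. the wedge is snug under the middle of the bare foot, which bears on it, and the slab is level (contact force between wedge and slab above 0.4 N and y of bare_foot in the frame of wedge between -0.013 and 0.013 m and x of bare_foot in the frame of wedge between -0.02 and 0.04 m and angle between slab's own z axis and vertical below 0.009 rad and distance of slab from where it was at the start of the episode below 0.015 m), for 0.3 s.
2. the slab's corner above that foot is pressed down by the fingers with more than 3 N, the wedge carries it and the slab stays level (contact force between the fingers and slab above 3 N and horizontal distance between the grasp point and press_spot below 0.05 m and contact force between wedge and slab above 2.5 N and y of bare_foot in the frame of wedge between -0.013 and 0.013 m and x of bare_foot in the frame of wedge between -0.02 and 0.04 m and angle between slab's own z axis and vertical below 0.009 rad and distance of slab from where it was at the start of the episode below 0.015 m), for 0.3 s.
At the end, for the whole second after the job is handed in: The wedge lies flat and at rest on the bench with the bare foot bearing on it (more than 0.4 N), the foot's centre within 13 mm of the wedge's centre line and between 20 mm behind and 40 mm ahead of its middle; the slab is level within 0.009 rad and within 15 mm of where it stood (all of step 1 and linear speed of each of slab, wedge below 0.01 m/s and height (world z) of wedge below 0.004 m); the robot touches nothing.
It fails at once if the wedge is lifted off the bench (height (world z) of wedge above 0.008 m).
It fails at once if the slab is lifted or tipped (height (world z) of slab above 0.008 m or angle between slab's own z axis and vertical above 0.085 rad).
It fails at once if the slab is shoved more than 20 mm (distance of slab from where it was at the start of the episode above 0.02 m).
It fails at once if one of the other loose things (dishes, vial, bottle, tweezers) is moved by more than 20 mm (distance of any of weighing_dish, sample_vial, amber_bottle, culture_dish, tweezers from where it was at the start of the episode above 0.02 m).
It also fails if it takes over 51 s, if anything falls off the work surface, if the arm or the gripper's body presses on something with over 40 N, if the wrist force passes 120 N, or if a joint passes its speed limit or range.

## Working session

There is one attempt and no reset: what is moved stays moved. The work goes in short steps, Python scripts to look and compute and a tool call to move; the robot and the scene stay as the last step left them, time stands still between calls to the robot, and variables do not carry over. Pictures are saved under pics/ and viewed, and the job is handed in when it is done.

Besides the shell and the picture viewer there is one more tool, called after "Call:" in YAML: its name, and indented under it one key for each argument. apply_moves: Moves the arm, as the interface text tells. Its arguments: {"type":"object","properties":{"rows":{"type":"array"},"squeeze":{"type":"number"}},"required":["rows"]}

```bash
mkdir -p pics; ls; cat > h.py <<'E'
from plant import *
import numpy as np, cv2
from scipy.spatial.transform import Rotation as R
def save(p,n): cv2.imwrite('pics/'+n,cv2.cvtColor(p['color'],cv2.COLOR_RGB2BGR))
def cloud(p):
    K=np.array(p['camera_matrix']);d=p['depth'];v,u=np.mgrid[0:400,0:640]
    c=np.stack([(u-K[0,2])/K[0,0]*d,(v-K[1,2])/K[1,1]*d,d],-1)
    rot=np.array(p['rotation'])
    if rot.shape!=(3,3): rot=R.from_quat(rot).as_matrix()
    return c@rot.T+np.array(p['position'])
E
python3 - <<'E'
from h import *
s=sense();print({k:np.round(v,4) for k,v in s.items()})
for n in('scene','top'):
    p=snapshot(n);save(p,n+'1.png');print(n,p['position'],p['rotation'],p['camera_matrix'])
    np.savez('/tmp/'+n+'1.npz',**{k:p[k] for k in('color','depth','camera_matrix','position','rotation')})
    for t in('wedge','slab'):
        for q in silhouettes(p,t):print(t,q['conf'],q['extent'])
E
```

```text
pics
{'clock': np.float64(0.0), 'joint_pos': array([-1.4226,  0.1245,  1.6517, -0.    ,  1.3675, -0.0826]), 'joint_velocities': array([-0.0004,  0.0002,  0.0002,  0.0011,  0.0001, -0.0002]), 'effort': array([-2.50000e-03, -4.23615e+01, -3.65454e+01, -2.00000e-04,
        6.90000e-03, -0.00000e+00]), 'ee_pos': array([ 0.1486, -0.6322,  0.2301]), 'eef_rot': array([ 0.9933,  0.1151, -0.    , -0.001 ]), 'contact_force': array([ 0.9998,  0.0768, -0.147 ]), 'moment': array([-0.032 , -0.0169, -0.0458]), 'gripper_width': np.float64(0.0855)}
scene [-0.03878652  0.68026906  0.90309559] [-0.27583469  0.88909827 -0.35157308  0.09907499] [[442.66250012   0.         319.39960464]
 [  0.         442.66250012 204.12778127]
 [  0.           0.           1.        ]]
wedge 0.87 [334.7, 203.7, 365.6, 218.6]
wedge 0.87 [303.2, 333.6, 344.9, 372.2]
wedge 0.81 [369.8, 179.7, 394.9, 196.9]
wedge 0.52 [307.3, 180.1, 333.5, 201.3]
slab 0.75 [198.9, 166.9, 313.9, 251.7]
slab 0.37 [349.7, 146.3, 374.9, 151.4]
top [0.29288922 0.01381516 1.37172664] [-0.70023686  0.71300598 -0.02186597  0.02850783] [[452.37980462   0.         321.13709588]
 [  0.         452.37980462 199.48603942]
 [  0.           0.           1.        ]]
wedge 0.76 [332.9, 204.8, 362.9, 223.2]
wedge 0.7 [375.1, 215.6, 403.5, 240.7]
wedge 0.65 [339.7, 171.0, 367.2, 184.7]
wedge 0.54 [212.4, 268.9, 241.1, 283.4]
slab 0.93 [250.9, 117.1, 337.7, 184.3]
```

View pics/scene1.png

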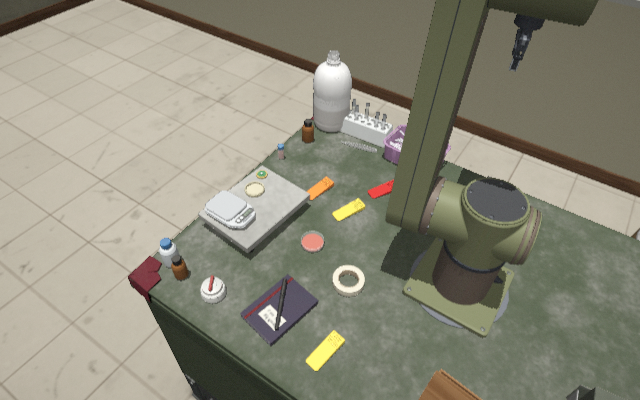

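View pics/top1.png

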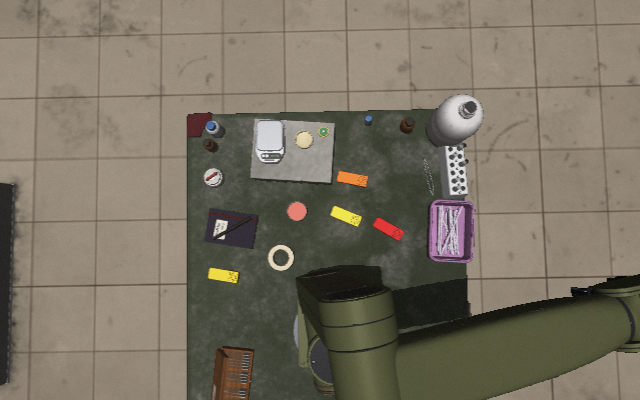

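```bash
python3 - <<'E'
import cv2
a=cv2.imread('pics/top1.png')[110:260,200:420];cv2.imwrite('pics/topz.png',cv2.resize(a,None,fx=3.6,fy=3.6,interpolation=cv2.INTER_CUBIC))
a=cv2.imread('pics/scene1.png')[140:280,190:410];cv2.imwrite('pics/scz.png',cv2.resize(a,None,fx=3.6,fy=3.6,interpolation=cv2.INTER_CUBIC))
E
```

```text
(no output)
```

View pics/topz.png

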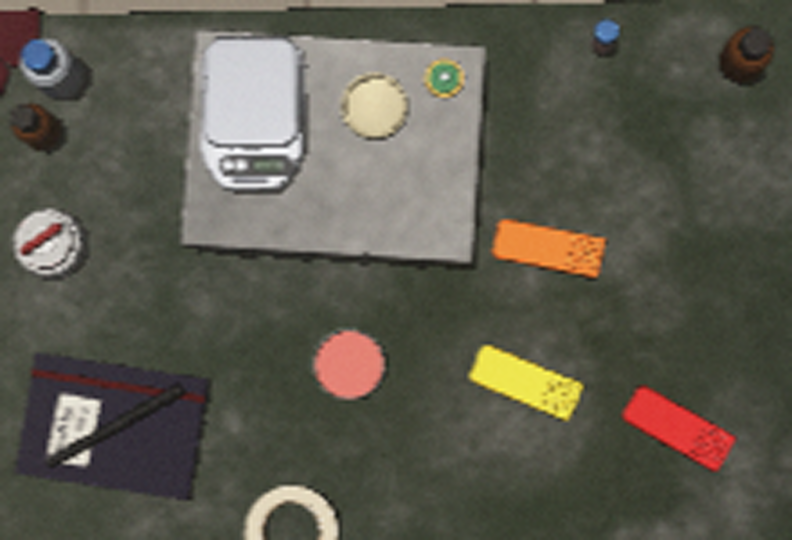

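View pics/scz.png

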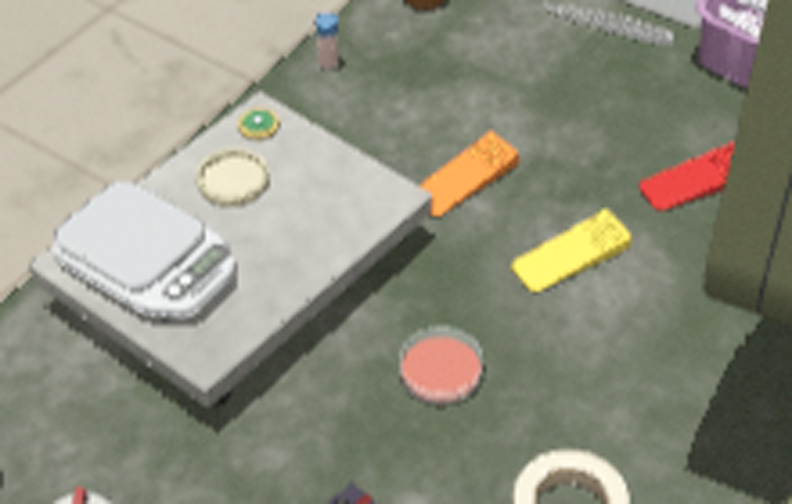

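```bash
cat >> h.py <<'E'
def rect(P,n):
    (c,sz,a)=cv2.minAreaRect((P[:,:2]*1000).astype(np.float32));print(n,np.round(c,1),np.round(sz,1),round(a,2),len(P));return c,sz,a
E
python3 - <<'E'
from h import *
for n in('scene','top'):
    p=dict(np.load(f'/tmp/{n}1.npz'));C=cloud(p);hsv=cv2.cvtColor(p['color'],cv2.COLOR_RGB2HSV)
    m=(hsv[...,0]<18)&(hsv[...,0]>7)&(hsv[...,1]>180)&(hsv[...,2]>120)
    if n=='top': m[:165]=0;m[190:]=0
    else: m[:170]=0;m[203:]=0;m[:,:300]=0;m[:,340:]=0
    P=C[m];rect(P,'wedge');print(P[:,2].min(),P[:,2].max())
    # line fit z vs along
    X=C[...,0];Y=C[...,1];Z=C[...,2]
    s=(abs(Z-.049)<.008)&(X>.25)&(X<.6)&(Y>-.1)&(Y<.3)&(hsv[...,1]<60)
    s=cv2.morphologyEx(s.astype(np.uint8),cv2.MORPH_OPEN,np.ones((3,3)))
    k,l,st,_=cv2.connectedComponentsWithStats(s);i=1+st[1:,4].argmax()
    P=C[l==i];rect(P,'slab');print('z',np.median(P[:,2]))
    b=(abs(Z)<.01)&(X>.25)&(X<.35)&(Y>-.1)&(Y<.1);print('bench z',np.median(Z[b]))
E
```

```text
wedge [430.6 -83.2] [36.4  3.5] 76.49 13
0.0028249613306714494 0.010687916456297075
slab [523.1 110.5] [241.8 160.7] 86.14 3094
z 0.04734807370964178
bench z -0.004054963484241725
wedge [376.1 -50.7] [ 88.5 191.1] 77.08 300
-0.0042771320097454435 1.3717266443071747
slab [527.4 108.8] [240.3 163.5] 85.45 2892
z 0.04917463868596572
bench z -0.00205382897078088
```

```bash
python3 - <<'E'
from h import *
for n in('scene','top'):
    p=dict(np.load(f'/tmp/{n}1.npz'));C=cloud(p);hsv=cv2.cvtColor(p['color'],cv2.COLOR_RGB2HSV)
    if n=='top': print(hsv[179,340:368:3])
    else: print(hsv[180:200:2,320])
    X=C[...,0];Y=C[...,1];Z=C[...,2]
    m=(hsv[...,0]<20)&(hsv[...,1]>150)&(hsv[...,2]>100)&(X>.35)&(X<.48)&(Y>-.2)&(Y<0.02)&(abs(Z)<.03)
    k,l,st,_=cv2.connectedComponentsWithStats(m.astype(np.uint8));i=1+st[1:,4].argmax();print(st[i])
    P=C[l==i];rect(P,'wedge');print(P[:,2].min(),P[:,2].max())
    s=(abs(Z-.049)<.01)&(X>.25)&(X<.7)&(Y>-.1)&(Y<.3)&(hsv[...,1]<60)
    s=cv2.morphologyEx(s.astype(np.uint8),cv2.MORPH_OPEN,np.ones((3,3)))
    k,l,st,_=cv2.connectedComponentsWithStats(s);i=1+st[1:,4].argmax()
    P=C[l==i];rect(P,'slab');print('z',np.median(P[:,2]))
E
```

```text
[[ 15  92 178]
 [ 15 170 248]
 [ 16 165 255]
 [ 16 166 255]
 [ 16 164 255]
 [ 16 164 255]
 [ 15 169 247]
 [ 11 136 126]
 [ 37  23 145]
 [ 34  28 135]]
[307 177  27  23 281]
wedge [455.7 -73.8] [94.8 47.6] 75.88 281
-0.007125167707419777 0.015376990616786324
slab [533.4 109.3] [241.6 183. ] 85.48 3464
z 0.04731778086078742
[[ 13 186 237]
 [ 13 185 238]
 [ 13 189 236]
 [ 13 188 237]
 [ 13 191 236]
 [ 13 187 237]
 [ 13 192 235]
 [ 13 196 228]
 [ 12 201 184]
 [ 12 159 157]]
[337 171  31  16 336]
wedge [452.8 -68.4] [90.9 33.8] 76.35 336
-0.004358444882628376 0.019700194028038798
slab [536.5 108.1] [240.3 181.6] 85.43 3285
z 0.04916421828401729
```

```bash
cat >> h.py <<'E'
def plan(xyz,yaw,n):
    """rows to bring TCP to xyz with tool pointing down, tool x at world yaw deg, in n rows"""
    s=sense();p=np.array(s['ee_pos']);r=R.from_quat(s['eef_rot']);xyz=np.array(xyz,float)
    a=np.radians(yaw);T=R.from_matrix(np.array([[np.cos(a),np.sin(a),0],[np.sin(a),-np.cos(a),0],[0,0,-1]]))
    d=(r.inv()*T).as_rotvec()
    print('now',np.round(p,4),'yaw',yawof(s),'tot dr',np.round(np.degrees(d),2),'dist',np.linalg.norm(xyz-p))
    for i in range(n):
        ri=r*R.from_rotvec(d*i/n)
        print('{"translation":%s,"dr":%s}'%(list(np.round(ri.inv().apply((xyz-p)/n),4)),list(np.round(np.degrees(d)/n,2))))
def yawof(s):
    m=R.from_quat(s['eef_rot']).as_matrix();return round(float(np.degrees(np.arctan2(m[1,0],m[0,0]))),2)
E
python3 - <<'E'
from h import *
p=dict(np.load('/tmp/top1.npz'));C=cloud(p);X,Y,Z=C[...,0],C[...,1],C[...,2]
for x0 in np.arange(.1,.7,.1):
    print(round(x0,1),[round(float(Z[(X>x0)&(X<x0+.1)&(Y>y)&(Y<y+.1)&(Z<.6)].max(initial=0)),3) for y in np.arange(-.5,.0,.1)])
plan([.42,-.22,.25],76.35,14)
E
```

```text
0.1 [0.6, 0.6, 0.6, 0.6, 0.6]
0.2 [0.064, 0.067, 0.068, 0.02, 0.6]
0.3 [0.066, 0.066, 0.067, 0.017, 0.018]
0.4 [0.055, 0.11, 0.013, 0.018, 0.054]
0.5 [0.202, 0.255, 0.181, 0.006, 0.056]
0.6 [0.201, 0.255, 0.182, 0.055, 0.053]
now [ 0.1486 -0.6326  0.2309] yaw 13.22 tot dr [-4.000e-02 -3.000e-02 -6.313e+01] dist 0.49418399588253326
{"translation":[np.float64(0.0256), np.float64(-0.0243), np.float64(-0.0013)],"dr":[np.float64(-0.0), np.float64(-0.0), np.float64(-4.51)]}
{"translation":[np.float64(0.0274), np.float64(-0.0222), np.float64(-0.0013)],"dr":[np.float64(-0.0), np.float64(-0.0), np.float64(-4.51)]}
{"translation":[np.float64(0.0291), np.float64(-0.0199), np.float64(-0.0014)],"dr":[np.float64(-0.0), np.float64(-0.0), np.float64(-4.51)]}
{"translation":[np.float64(0.0306), np.float64(-0.0176), np.float64(-0.0014)],"dr":[np.float64(-0.0), np.float64(-0.0), np.float64(-4.51)]}
{"translation":[np.float64(0.0319), np.float64(-0.0151), np.float64(-0.0014)],"dr":[np.float64(-0.0), np.float64(-0.0), np.float64(-4.51)]}
{"translation":[np.float64(0.033), np.float64(-0.0126), np.float64(
[... 482 characters left out ...]
.51)]}
{"translation":[np.float64(0.0352), np.float64(-0.0018), np.float64(-0.0014)],"dr":[np.float64(-0.0), np.float64(-0.0), np.float64(-4.51)]}
{"translation":[np.float64(0.0353), np.float64(0.001), np.float64(-0.0014)],"dr":[np.float64(-0.0), np.float64(-0.0), np.float64(-4.51)]}
{"translation":[np.float64(0.0351), np.float64(0.0038), np.float64(-0.0014)],"dr":[np.float64(-0.0), np.float64(-0.0), np.float64(-4.51)]}
{"translation":[np.float64(0.0347), np.float64(0.0065), np.float64(-0.0014)],"dr":[np.float64(-0.0), np.float64(-0.0), np.float64(-4.51)]}
{"translation":[np.float64(0.034), np.float64(0.0092), np.float64(-0.0014)],"dr":[np.float64(-0.0), np.float64(-0.0), np.float64(-4.51)]}
```

Call:
apply_moves:
  rows:
    - {"translation": [0.0256, -0.0243, -0.0013], "dr": [0, 0, -4.5], "claw": 0.1}
    - {"translation": [0.0274, -0.0222, -0.0013], "dr": [0, 0, -4.5], "claw": 0.1}
    - {"translation": [0.0291, -0.0199, -0.0014], "dr": [0, 0, -4.5], "claw": 0.1}
    - {"translation": [0.0306, -0.0176, -0.0014], "dr": [0, 0, -4.5], "claw": 0.1}
    - {"translation": [0.0319, -0.0151, -0.0014], "dr": [0, 0, -4.5], "claw": 0.1}
    - {"translation": [0.033, -0.0126, -0.0014], "dr": [0, 0, -4.5], "claw": 0.1}
    - {"translation": [0.0338, -0.01, -0.0014], "dr": [0, 0, -4.5], "claw": 0.1}
    - {"translation": [0.0345, -0.0073, -0.0014], "dr": [0, 0, -4.5], "claw": 0.1}
    - {"translation": [0.035, -0.0045, -0.0014], "dr": [0, 0, -4.5], "claw": 0.1}
    - {"translation": [0.0352, -0.0018, -0.0014], "dr": [0, 0, -4.5], "claw": 0.1}
    - {"translation": [0.0353, 0.001, -0.0014], "dr": [0, 0, -4.5], "claw": 0.1}
    - {"translation": [0.0351, 0.0038, -0.0014], "dr": [0, 0, -4.5], "claw": 0.1}
  squeeze: 30

```text
clock: 1.3
ee_pos: [0.3799, -0.2644, 0.2463]
eef_rot: [0.824, 0.567, 0.0, 0.0]
contact_force: [0.1, -0.3, -0.0]
gripper_width: 0.0085
```

```bash
python3 - <<'E'
from h import *
s=sense();print(s['clock'],s['ee_pos'],s['contact_force'],s['gripper_width'])
plan([.42,-.22,.25],76.35,6)
p=snapshot('wrist');save(p,'w1.png');print(p['position'],p['rotation'])
E
```

```text
1.3 [ 0.37988762 -0.26438414  0.24631587] [ 0.09175159 -0.26909889 -0.03636179] 0.008480615017462275
now [ 0.3799 -0.2644  0.2463] yaw 69.07 tot dr [ 0.06 -0.01 -7.28] dist 0.05993769994066253
{"translation":[np.float64(0.0093), np.float64(0.0036), np.float64(-0.0006)],"dr":[np.float64(0.01), np.float64(-0.0), np.float64(-1.21)]}
{"translation":[np.float64(0.0092), np.float64(0.0038), np.float64(-0.0006)],"dr":[np.float64(0.01), np.float64(-0.0), np.float64(-1.21)]}
{"translation":[np.float64(0.0091), np.float64(0.004), np.float64(-0.0006)],"dr":[np.float64(0.01), np.float64(-0.0), np.float64(-1.21)]}
{"translation":[np.float64(0.0091), np.float64(0.0042), np.float64(-0.0006)],"dr":[np.float64(0.01), np.float64(-0.0), np.float64(-1.21)]}
{"translation":[np.float64(0.009), np.float64(0.0044), np.float64(-0.0006)],"dr":[np.float64(0.01), np.float64(-0.0), np.float64(-1.21)]}
{"translation":[np.float64(0.0089), np.float64(0.0046), np.float64(-0.0006)],"dr":[np.float64(0.01), np.float64(-0.0), np.float64(-1.21)]}
[ 0.40477805 -0.20062323  0.3892705 ] [ 0.97414348 -0.18031416 -0.02478259  0.13385481]
```

View pics/w1.png

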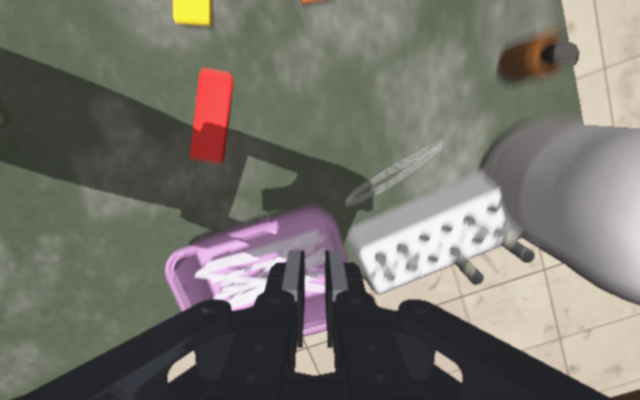

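Call:
apply_moves:
  rows:
    - {"translation": [0.03, 0.0035, 0], "dr": [0, 0, -4], "claw": 0.1}
    - {"translation": [0.03, 0.005, 0], "dr": [0, 0, -4], "claw": 0.1}
    - {"translation": [0.03, 0.006, 0], "dr": [0, 0, -4], "claw": 0.1}
    - {"translation": [0.025, 0, 0], "dr": [0, 0, 0], "claw": 0.1}
    - {"translation": [0.025, 0, 0], "dr": [0, 0, 0], "claw": 0.1}
    - {"translation": [0, 0, 0], "dr": [0, 0, 0], "claw": 0.1}
    - {"translation": [0, 0, 0], "dr": [0, 0, 0], "claw": 0.1}

```text
clock: 1.93
ee_pos: [0.4313, -0.1197, 0.2484]
eef_rot: [0.752, 0.659, 0.003, 0.002]
contact_force: [-0.4, 0.4, 0.8]
gripper_width: 0.0085
```

```bash
python3 - <<'E'
from h import *
s=sense();print(s['clock'],s['ee_pos'],yawof(s),s['contact_force'],s['gripper_width'])
p=snapshot('wrist');save(p,'w2.png')
np.savez('/tmp/w2.npz',**{k:p[k] for k in('color','depth','camera_matrix','position','rotation')})
E
```

```text
1.9333 [ 0.43133449 -0.1197066   0.24840844] 82.4 [-0.42494716  0.40119628  0.82862794] 0.008487107063119524
```

View pics/w2.png

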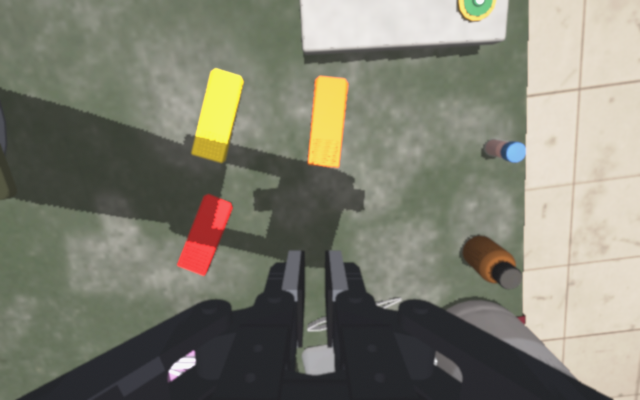

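```bash
python3 - <<'E'
from h import *
p=dict(np.load('/tmp/w2.npz'));C=cloud(p);X,Y,Z=C[...,0],C[...,1],C[...,2]
hsv=cv2.cvtColor(p['color'],cv2.COLOR_RGB2HSV)
b=(abs(Z)<.015)&(X>.3)&(X<.6)&(Y<0)&(Y>-.15)&(hsv[...,1]<90);print('bench',np.median(Z[b]),Z[b].std())
m=(hsv[...,0]<20)&(hsv[...,1]>130)&(hsv[...,2]>90)&(X>.35)&(X<.52)&(Y>-.2)&(Y<0.02)&(abs(Z)<.03)
k,l,st,_=cv2.connectedComponentsWithStats(m.astype(np.uint8));i=1+st[1:,4].argmax();print(st[i])
P=C[l==i];c,sz,a=rect(P,'wedge')
print(np.round(cv2.boxPoints((c,sz,a)),1))
s=(abs(Z-.049)<.01)&(Y>-.05)&(hsv[...,1]<60)
k,l,st,_=cv2.connectedComponentsWithStats(s.astype(np.uint8));i=1+st[1:,4].argmax();print(st[i])
P=C[l==i];print('slab z',np.median(P[:,2]));c,sz,a=rect(P,'slab');print(np.round(cv2.boxPoints((c,sz,a)),1))
E
```

```text
bench -0.002167945419077444 0.0008034150753743707
[307  78  41  90 214]
wedge [453.6 -69.8] [93.9 35.7] 76.8 214
[[ 425.5 -111.4]
 [ 460.3 -119.5]
 [ 481.7  -28.1]
 [ 447.   -20. ]]
[ 300    0  209   54 9223]
slab z 0.04915009919487123
slab [528.3   7.1] [ 41.6 180. ] 83.46 9223
[[436.5  -3.3]
 [615.4 -23.8]
 [620.1  17.6]
 [441.2  38.1]]
```

```bash
python3 - <<'E'
from h import *
plan([.4353,-.1426,.03],76.5,8)
E
```

```text
now [ 0.4313 -0.12    0.2484] yaw 82.35 tot dr [ 0.38 -0.19  5.85] dist 0.21962093038098926
{"translation":[np.float64(-0.0028), np.float64(0.0007), np.float64(0.0273)],"dr":[np.float64(0.05), np.float64(-0.02), np.float64(0.73)]}
{"translation":[np.float64(-0.0028), np.float64(0.0007), np.float64(0.0273)],"dr":[np.float64(0.05), np.float64(-0.02), np.float64(0.73)]}
{"translation":[np.float64(-0.0028), np.float64(0.0008), np.float64(0.0273)],"dr":[np.float64(0.05), np.float64(-0.02), np.float64(0.73)]}
{"translation":[np.float64(-0.0028), np.float64(0.0009), np.float64(0.0273)],"dr":[np.float64(0.05), np.float64(-0.02), np.float64(0.73)]}
{"translation":[np.float64(-0.0027), np.float64(0.0009), np.float64(0.0273)],"dr":[np.float64(0.05), np.float64(-0.02), np.float64(0.73)]}
{"translation":[np.float64(-0.0027), np.float64(0.001), np.float64(0.0273)],"dr":[np.float64(0.05), np.float64(-0.02), np.float64(0.73)]}
{"translation":[np.float64(-0.0027), np.float64(0.001), np.float64(0.0273)],"dr":[np.float64(0.05), np.float64(-0.02), np.float64(0.73)]}
{"translation":[np.float64(-0.0027), np.float64(0.0011), np.float64(0.0273)],"dr":[np.float64(0.05), np.float64(-0.02), np.float64(0.73)]}
```

Call:
apply_moves:
  rows:
    - {"translation": [-0.0055, 0.0007, 0.027], "dr": [0.05, -0.02, 1.0], "claw": 0.1}
    - {"translation": [-0.0055, 0.0007, 0.027], "dr": [0.05, -0.02, 1.0], "claw": 0.1}
    - {"translation": [-0.0055, 0.0008, 0.027], "dr": [0.05, -0.02, 1.0], "claw": 0.1}
    - {"translation": [-0.0055, 0.0009, 0.027], "dr": [0.05, -0.02, 1.0], "claw": 0.1}
    - {"translation": [-0.001, 0.0009, 0.027], "dr": [0.05, -0.02, 1.0], "claw": 0.1}
    - {"translation": [0, 0.001, 0.027], "dr": [0.05, -0.02, 0.5], "claw": 0.1}
    - {"translation": [0, 0.001, 0.027], "dr": [0.05, -0.02, 0.35], "claw": 0.1}
    - {"translation": [0, 0.001, 0.01], "dr": [0, 0, 0], "claw": 0.1}
    - {"translation": [0, 0, 0], "dr": [0, 0, 0], "claw": 0.1}
    - {"translation": [0, 0, 0], "dr": [0, 0, 0], "claw": 0.1}

```text
clock: 2.82
ee_pos: [0.4369, -0.1575, 0.0464]
eef_rot: [0.792, 0.611, 0.002, 0.005]
contact_force: [0.1, 0.6, 0.5]
gripper_width: 0.0085
```

```bash
cat > look.py <<'E'
import sys
from h import *
s=sense();print(s['clock'],np.round(s['ee_pos'],4),yawof(s),np.round(s['contact_force'],2))
p=snapshot('wrist');n=sys.argv[1];save(p,n+'.png')
np.savez(f'/tmp/{n}.npz',**{k:p[k] for k in('color','depth','camera_matrix','position','rotation')})
plan([.4353,-.1426,.006],76.5,4)
E
python3 look.py w3
```

```text
2.8167 [ 0.4369 -0.1575  0.0464] 75.31 [0.08 0.57 0.47]
now [ 0.4373 -0.1576  0.0469] yaw 75.32 tot dr [ 0.63  0.22 -1.18] dist 0.043579905199422474
{"translation":[np.float64(0.0035), np.float64(-0.0015), np.float64(0.0102)],"dr":[np.float64(0.16), np.float64(0.05), np.float64(-0.29)]}
{"translation":[np.float64(0.0035), np.float64(-0.0015), np.float64(0.0102)],"dr":[np.float64(0.16), np.float64(0.05), np.float64(-0.29)]}
{"translation":[np.float64(0.0035), np.float64(-0.0014), np.float64(0.0102)],"dr":[np.float64(0.16), np.float64(0.05), np.float64(-0.29)]}
{"translation":[np.float64(0.0035), np.float64(-0.0014), np.float64(0.0102)],"dr":[np.float64(0.16), np.float64(0.05), np.float64(-0.29)]}
```

View pics/w3.png

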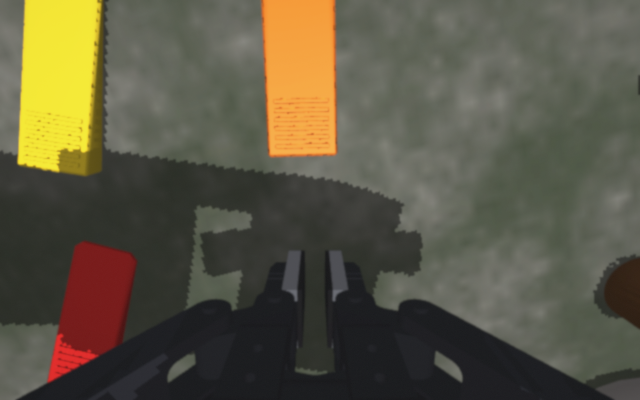

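Call:
apply_moves:
  rows:
    - {"translation": [0.0035, -0.0018, 0.0105], "dr": [0.16, 0.05, -0.3], "claw": 0.1}
    - {"translation": [0.0035, -0.0018, 0.0105], "dr": [0.16, 0.05, -0.3], "claw": 0.1}
    - {"translation": [0.0035, -0.0018, 0.0105], "dr": [0.16, 0.05, -0.3], "claw": 0.1}
    - {"translation": [0.0035, -0.0018, 0.0095], "dr": [0.16, 0.05, -0.3], "claw": 0.1}
    - {"translation": [0, 0, 0], "dr": [0, 0, 0], "claw": 0.1}
    - {"translation": [0, 0, 0], "dr": [0, 0, 0], "claw": 0.1}

```text
clock: 3.37
ee_pos: [0.4381, -0.143, 0.0076]
eef_rot: [0.784, 0.62, 0.002, 0.005]
contact_force: [-0.8, 0.8, 0.1]
gripper_width: 0.0082
```

```bash
python3 look.py w4
```

```text
3.3667 [ 0.4381 -0.143   0.0076] 76.68 [-0.79  0.81  0.11]
now [ 0.4378 -0.1428  0.0075] yaw 76.67 tot dr [0.53 0.12 0.17] dist 0.0028984120151175005
{"translation":[np.float64(-0.0001), np.float64(-0.0006), np.float64(0.0004)],"dr":[np.float64(0.13), np.float64(0.03), np.float64(0.04)]}
{"translation":[np.float64(-0.0001), np.float64(-0.0006), np.float64(0.0004)],"dr":[np.float64(0.13), np.float64(0.03), np.float64(0.04)]}
{"translation":[np.float64(-0.0001), np.float64(-0.0006), np.float64(0.0004)],"dr":[np.float64(0.13), np.float64(0.03), np.float64(0.04)]}
{"translation":[np.float64(-0.0001), np.float64(-0.0006), np.float64(0.0004)],"dr":[np.float64(0.13), np.float64(0.03), np.float64(0.04)]}
```

View pics/w4.png

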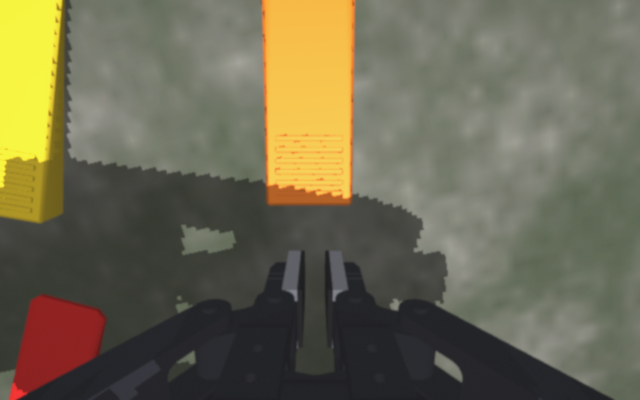

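Call:
apply_moves:
  rows:
    - {"translation": [0.004, -0.0012, 0.0005], "dr": [0.13, 0.03, 0], "claw": 0.1}
    - {"translation": [0.004, -0.0012, 0.0005], "dr": [0.13, 0.03, 0], "claw": 0.1}
    - {"translation": [0.004, -0.001, 0.0005], "dr": [0.13, 0.03, 0], "claw": 0.1}
    - {"translation": [0.002, 0, 0], "dr": [0.1, 0, 0], "claw": 0.1}
    - {"translation": [0.002, 0, 0], "dr": [0, 0, 0], "claw": 0.1}
    - {"translation": [0.002, 0, 0], "dr": [0, 0, 0], "claw": 0.1}
    - {"translation": [0.0, 0, 0], "dr": [0, 0, 0], "claw": 0.1}

```text
clock: 4.0
ee_pos: [0.4401, -0.1229, 0.0074]
eef_rot: [0.784, 0.62, 0.001, 0.001]
contact_force: [-0.7, 0.6, 0.4]
gripper_width: 0.0086
```

```bash
python3 look.py w5
```

```text
4.0 [ 0.4401 -0.1229  0.0074] 76.7 [-0.65  0.6   0.43]
now [ 0.4401 -0.123   0.0074] yaw 76.7 tot dr [0.17 0.06 0.2 ] dist 0.020178303593591098
{"translation":[np.float64(-0.005), np.float64(-0.0), np.float64(0.0004)],"dr":[np.float64(0.04), np.float64(0.01), np.float64(0.05)]}
{"translation":[np.float64(-0.005), np.float64(-0.0), np.float64(0.0004)],"dr":[np.float64(0.04), np.float64(0.01), np.float64(0.05)]}
{"translation":[np.float64(-0.005), np.float64(-0.0), np.float64(0.0004)],"dr":[np.float64(0.04), np.float64(0.01), np.float64(0.05)]}
{"translation":[np.float64(-0.005), np.float64(-0.0), np.float64(0.0003)],"dr":[np.float64(0.04), np.float64(0.01), np.float64(0.05)]}
```

View pics/w5.png

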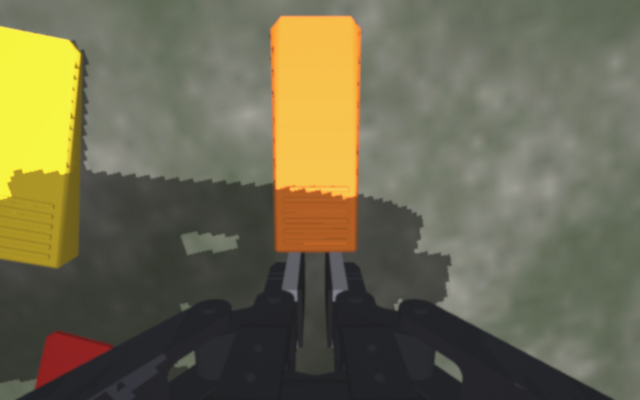

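Call:
apply_moves:
  rows:
    - {"translation": [0.003, 0, 0], "dr": [0, 0, -0.2], "claw": 0.1}
    - {"translation": [0.004, 0, 0], "dr": [0, 0, -0.35], "claw": 0.1}
    - {"translation": [0.004, 0, 0], "dr": [0, 0, -0.35], "claw": 0.1}
    - {"translation": [0.004, 0, 0], "dr": [0, 0, -0.35], "claw": 0.1}
    - {"translation": [0.004, 0, 0], "dr": [0, 0, -0.35], "claw": 0.1}
    - {"translation": [0.004, 0, 0], "dr": [0, 0, -0.35], "claw": 0.1}
    - {"translation": [0.004, 0, 0], "dr": [0, 0, -0.35], "claw": 0.1}
    - {"translation": [0.003, 0, 0], "dr": [0, 0, -0.3], "claw": 0.1}
    - {"translation": [0.002, 0, 0], "dr": [0, 0, 0], "claw": 0.1}
    - {"translation": [0, 0, 0], "dr": [0, 0, 0], "claw": 0.1}

```text
clock: 4.88
ee_pos: [0.4477, -0.0886, 0.0076]
eef_rot: [0.768, 0.64, 0.0, 0.002]
contact_force: [0.3, -0.5, 0.1]
gripper_width: 0.0088
```

```bash
cat > look.py <<'E'
import sys
from h import *
s=sense();print(s['clock'],np.round(s['ee_pos'],4),yawof(s),np.round(s['contact_force'],2))
p=snapshot('wrist');n=sys.argv[1];save(p,n+'.png')
np.savez(f'/tmp/{n}.npz',**{k:p[k] for k in('color','depth','camera_matrix','position','rotation')})
C=cloud(p);X,Y,Z=C[...,0],C[...,1],C[...,2];hsv=cv2.cvtColor(p['color'],cv2.COLOR_RGB2HSV)
m=(hsv[...,0]<20)&(hsv[...,1]>130)&(hsv[...,2]>60)&(abs(Z)<.03)
k,l,st,_=cv2.connectedComponentsWithStats(m.astype(np.uint8));i=1+st[1:,4].argmax()
c,sz,a=rect(C[l==i],'wedge');B=cv2.boxPoints((c,sz,a));print(np.round(B,1).tolist())
F=np.array([463,19]);b=B[B[:,1].argsort()];heel=b[:2].mean(0);tip=b[2:].mean(0);d=(tip-heel)/np.linalg.norm(tip-heel)
v=F-heel;print('heading',np.degrees(np.arctan2(d[1],d[0])),'foot in wedge x,y',d@v-45,d[0]*v[1]-d[1]*v[0],'heel',heel)
a=np.radians(yawof(s));h=np.array(s['ee_pos'][:2])*1000+11*np.array([np.cos(a),np.sin(a)]);d=np.array([np.cos(a),np.sin(a)]);v=F-h
print('from tool: x,y',d@v-45,d[0]*v[1]-d[1]*v[0])
s=(abs(Z-.049)<.012)&(hsv[...,1]<60)
k,l,st,_=cv2.connectedComponentsWithStats(s.astype(np.uint8))
if k>1:
    i=1+st[1:,4].argmax();print('slab',st[i],np.median(Z[l==i]));c,sz,a=rect(C[l==i],'slab');print(np.round(cv2.boxPoints((c,sz,a)),1).tolist())
E
python3 look.py w6
```

```text
4.8833 [ 0.4477 -0.0886  0.0076] 79.59 [ 0.31 -0.5   0.08]
wedge [456.6 -42.2] [84.4 37.6] 80.25 8080
[[430.8999938964844, -80.5999984741211], [468.0, -87.0], [482.29998779296875, -3.799999952316284], [445.20001220703125, 2.5999999046325684]]
heading 80.246635 foot in wedge x,y 58.60821632439138 4.058677166047801 heel [449.44803 -83.79825]
from tool: x,y 52.57206540149846 4.346828937345412
slab [  211     0   429    59 16065] 0.048798741772396945
slab [496.3  -7.5] [ 13.  119.3] 79.53 16065
[[436.5, -3.0999999046325684], [553.7999877929688, -24.700000762939453], [556.0999755859375, -12.0], [438.79998779296875, 9.699999809265137]]
```

View pics/w6.png

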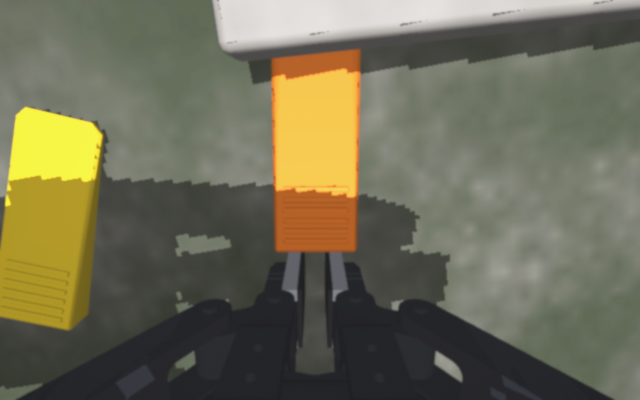

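Call:
apply_moves:
  rows:
    - {"translation": [0.003, 0, 0], "dr": [0, 0, -0.5], "claw": 0.1}
    - {"translation": [0.004, 0, 0], "dr": [0, 0, -0.6], "claw": 0.1}
    - {"translation": [0.004, 0, 0], "dr": [0, 0, -0.6], "claw": 0.1}
    - {"translation": [0.004, 0, 0], "dr": [0, 0, -0.6], "claw": 0.1}
    - {"translation": [0.003, 0, 0], "dr": [0, 0, -0.6], "claw": 0.1}
    - {"translation": [0.003, 0, 0], "dr": [0, 0, -0.3], "claw": 0.1}
    - {"translation": [0.002, 0, 0], "dr": [0, 0, 0], "claw": 0.1}
    - {"translation": [0, 0, 0], "dr": [0, 0, 0], "claw": 0.1}

```text
clock: 5.6
ee_pos: [0.4516, -0.0638, 0.0076]
eef_rot: [0.748, 0.663, 0.0, 0.002]
contact_force: [-0.7, -0.5, 0.6]
gripper_width: 0.0089
```

```bash
python3 look.py w7
```

```text
5.6 [ 0.4516 -0.0638  0.0076] 83.11 [-0.71 -0.47  0.61]
wedge [456.4 -30.8] [45.2 37.2] 83.98 5707
[[435.5, -51.400001525878906], [472.5, -55.29999923706055], [477.20001220703125, -10.300000190734863], [440.20001220703125, -6.400000095367432]]
heading 83.9801 foot in wedge x,y 27.857680476802216 -1.3723770296184057 heel [453.99432  -53.311985]
from tool: x,y 27.56735859727965 -1.4290928922042454
slab [  227     0   413   144 55108] 0.04924737024720138
slab [495.9  10.2] [ 36.9 114.1] 85.22 55108
[[437.5, -3.5], [551.2000122070312, -12.899999618530273], [554.2999877929688, 23.899999618530273], [440.6000061035156, 33.400001525878906]]
```

View pics/w7.png

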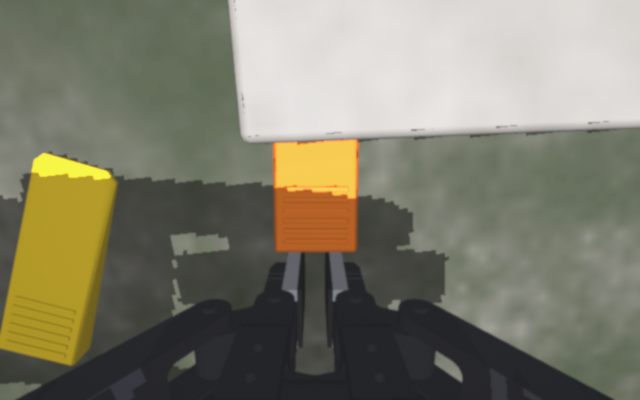

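Call:
apply_moves:
  rows:
    - {"translation": [0.0015, 0, 0], "dr": [0, 0, 0], "claw": 0.1}
    - {"translation": [0.0015, 0, 0], "dr": [0, 0, 0], "claw": 0.1}
    - {"translation": [0.0015, 0, 0], "dr": [0, 0, 0], "claw": 0.1}
    - {"translation": [0.0015, 0, 0], "dr": [0, 0, 0], "claw": 0.1}

```text
clock: 5.98
ee_pos: [0.4522, -0.0578, 0.0075]
eef_rot: [0.749, 0.663, 0.0, 0.002]
contact_force: [-0.2, -1.0, 0.7]
gripper_width: 0.0084
```

Call:
apply_moves:
  rows:
    - {"translation": [0.001, 0, 0], "dr": [0, 0, 0], "claw": 0.1}

```text
clock: 6.07
ee_pos: [0.4524, -0.0567, 0.0076]
eef_rot: [0.749, 0.663, 0.0, 0.002]
contact_force: [0.7, -1.1, 0.5]
gripper_width: 0.0081
```

Call:
apply_moves:
  rows:
    - {"translation": [0.001, 0, 0], "dr": [0, 0, 0], "claw": 0.1}

```text
clock: 6.15
ee_pos: [0.4525, -0.0556, 0.0076]
eef_rot: [0.749, 0.663, 0.0, 0.002]
contact_force: [-0.2, -0.2, -0.3]
gripper_width: 0.0085
```

Call:
apply_moves:
  rows:
    - {"translation": [0.0008, 0, 0], "dr": [0, 0, 0], "claw": 0.1}

```text
clock: 6.23
ee_pos: [0.4527, -0.0547, 0.0076]
eef_rot: [0.749, 0.663, 0.0, 0.002]
contact_force: [0.4, -1.1, 0.5]
gripper_width: 0.0088
```

Call:
apply_moves:
  rows:
    - {"translation": [0.0008, 0, 0], "dr": [0, 0, 0], "claw": 0.1}

```text
clock: 6.32
ee_pos: [0.4528, -0.0539, 0.0076]
eef_rot: [0.749, 0.663, 0.0, 0.002]
contact_force: [-0.7, -0.2, 0.4]
gripper_width: 0.0083
```

Call:
apply_moves:
  rows:
    - {"translation": [0.0008, 0, 0], "dr": [0, 0, 0], "claw": 0.1}

```text
clock: 6.4
ee_pos: [0.4529, -0.0531, 0.0076]
eef_rot: [0.749, 0.663, 0.0, 0.002]
contact_force: [0.5, -1.4, 1.0]
gripper_width: 0.0086
```

Call:
apply_moves:
  rows:
    - {"translation": [0.0006, 0, 0], "dr": [0, 0, 0], "claw": 0.1}

```text
clock: 6.48
ee_pos: [0.4529, -0.0526, 0.0076]
eef_rot: [0.748, 0.663, 0.0, 0.002]
contact_force: [0.5, -1.7, 0.6]
gripper_width: 0.0083
```

Call:
apply_moves:
  rows:
    - {"translation": [0.0006, 0, 0], "dr": [0, 0, 0], "claw": 0.1}

```text
clock: 6.57
ee_pos: [0.453, -0.0523, 0.0076]
eef_rot: [0.748, 0.663, -0.0, 0.003]
contact_force: [-0.8, -2.8, -0.8]
gripper_width: 0.0087
```

Call:
apply_moves:
  rows:
    - {"translation": [0.0006, 0, 0], "dr": [0, 0, 0], "claw": 0.1}

```text
clock: 6.65
ee_pos: [0.453, -0.0521, 0.0076]
eef_rot: [0.748, 0.663, -0.001, 0.003]
contact_force: [-0.1, -4.5, -0.9]
gripper_width: 0.0085
```

Call:
apply_moves:
  rows:
    - {"translation": [0.0006, 0, 0], "dr": [0, 0, 0], "claw": 0.1}

```text
clock: 6.73
ee_pos: [0.4531, -0.0519, 0.0076]
eef_rot: [0.748, 0.664, -0.001, 0.003]
contact_force: [-0.2, -4.1, -0.4]
gripper_width: 0.0086
```

Call:
apply_moves:
  rows:
    - {"translation": [0.0006, 0, 0], "dr": [0, 0, 0], "claw": 0.1}

```text
clock: 6.82
ee_pos: [0.4531, -0.0517, 0.0076]
eef_rot: [0.748, 0.664, -0.001, 0.004]
contact_force: [-0.1, -5.8, -0.2]
gripper_width: 0.0088
```

```bash
python3 look.py w8; python3 -c "
from h import *
for i in range(4): s=sense();print(np.round(s['contact_force'],2))"
```

```text
6.8167 [ 0.4531 -0.0517  0.0076] 83.16 [-0.08 -5.78 -0.22]
wedge [456.6 -30.3] [35.9 37.4] 83.77 5619
[[436.1000061035156, -46.099998474121094], [473.29998779296875, -50.099998474121094], [477.20001220703125, -14.5], [440.0, -10.399999618530273]]
heading 83.77301 foot in wedge x,y 22.592510388794835 -0.9975022163821734 heel [454.6768   -48.085514]
from tool: x,y 15.387489045626197 -1.3642001508365222
slab [  225     0   415   186 72414] 0.049273806789125976
slab [497.4  15.9] [ 48.9 116.5] 85.04 72414
[[437.20001220703125, -3.5], [553.2999877929688, -13.5], [557.5999755859375, 35.20000076293945], [441.5, 45.20000076293945]]
[-0.43 -4.67 -0.2 ]
[-0.43 -4.67 -0.2 ]
[-0.43 -4.67 -0.2 ]
[-0.43 -4.67 -0.2 ]
```

View pics/w8.png

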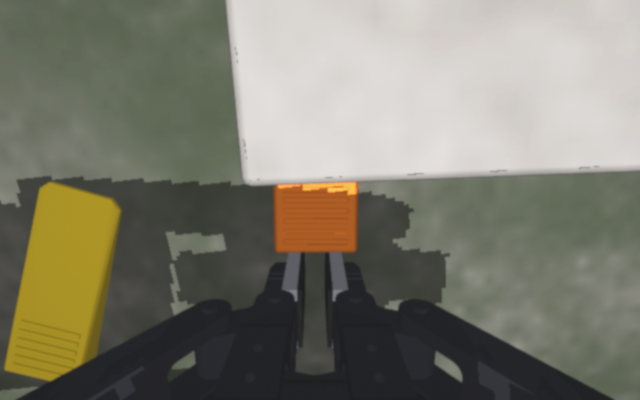

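Call:
apply_moves:
  rows:
    - {"translation": [0.0007, 0, 0], "dr": [0, 0, 0], "claw": 0.1}

```text
clock: 6.95
ee_pos: [0.4532, -0.0514, 0.0077]
eef_rot: [0.748, 0.664, -0.002, 0.004]
contact_force: [-1.5, -6.5, -0.4]
gripper_width: 0.0083
```

Call:
apply_moves:
  rows:
    - {"translation": [0.0005, 0, 0], "dr": [0, 0, 0], "claw": 0.1}
    - {"translation": [0.0004, 0, 0], "dr": [0, 0, 0], "claw": 0.1}
    - {"translation": [0.0003, 0, 0], "dr": [0, 0, 0], "claw": 0.1}

```text
clock: 7.2
ee_pos: [0.4532, -0.0515, 0.0077]
eef_rot: [0.748, 0.664, -0.003, 0.005]
contact_force: [-0.8, -4.6, -1.9]
gripper_width: 0.0086
```

Call:
apply_moves:
  rows:
    - {"translation": [-0.002, 0, 0], "dr": [0, 0, 0], "claw": 0.1}
    - {"translation": [-0.004, 0, 0], "dr": [0, 0, 0], "claw": 0.1}
    - {"translation": [-0.01, 0, 0], "dr": [0, 0, 0], "claw": 0.1}
    - {"translation": [-0.02, 0, 0], "dr": [0, 0, 0], "claw": 0.1}
    - {"translation": [-0.01, 0, -0.01], "dr": [0, 0, 0], "claw": 0}
    - {"translation": [0, 0, -0.03], "dr": [-0.3, -0.5, 0], "claw": 0}
    - {"translation": [0, 0, -0.03], "dr": [0, 0, 0], "claw": 0}
    - {"translation": [0, 0, -0.03], "dr": [0, 0, 0], "claw": 0}
    - {"translation": [0, 0, 0], "dr": [0, 0, 0], "claw": 0}
    - {"translation": [0, 0, 0], "dr": [0, 0, 0], "claw": 0}

```text
clock: 8.03
ee_pos: [0.4451, -0.0984, 0.1137]
eef_rot: [0.75, 0.662, -0.002, 0.006]
contact_force: [-0.5, 0.3, -0.5]
gripper_width: 0.0003
```

```bash
python3 look.py w9; python3 - <<'E'
from h import *
plan([.463,.019,.11],83.2,5)
E
```

```text
8.0333 [ 0.4451 -0.0984  0.1137] 82.89 [-0.52  0.31 -0.55]
wedge [ 301.9 -170.5] [85.5 35.3] 59.47 3633
[[265.0, -198.3000030517578], [295.3999938964844, -216.1999969482422], [338.79998779296875, -142.60000610351562], [308.3999938964844, -124.69999694824219]]
heading 59.469414 foot in wedge x,y 242.78711313034455 -42.52608152952416 heel [ 280.17447 -207.28459]
from tool: x,y 62.73749497264127 -3.2123715849696257
slab [  274     0   346    60 17526] 0.04913818795062015
slab [527.6  -0.6] [ 27.9 180.2] 82.88 17526
[[436.3999938964844, -3.200000047683716], [615.2999877929688, -25.600000381469727], [618.7000122070312, 2.0999999046325684], [439.8999938964844, 24.399999618530273]]
now [ 0.4459 -0.0987  0.1143] yaw 82.89 tot dr [ 0.43  0.62 -0.31] dist 0.11900970609696353
{"translation":[np.float64(0.0238), np.float64(0.0005), np.float64(0.0006)],"dr":[np.float64(0.09), np.float64(0.12), np.float64(-0.06)]}
{"translation":[np.float64(0.0238), np.float64(0.0005), np.float64(0.0007)],"dr":[np.float64(0.09), np.float64(0.12), np.float64(-0.06)]}
{"translation":[np.float64(0.0238), np.float64(0.0005), np.float64(0.0007)],"dr":[np.float64(0.09), np.float64(0.12), np.float64(-0.06)]}
{"translation":[np.float64(0.0238), np.float64(0.0005), np.float64(0.0008)],"dr":[np.float64(0.09), np.float64(0.12), np.float64(-0.06)]}
{"translation":[np.float64(0.0238), np.float64(0.0006), np.float64(0.0008)],"dr":[np.float64(0.09), np.float64(0.12), np.float64(-0.06)]}
```

View pics/w9.png

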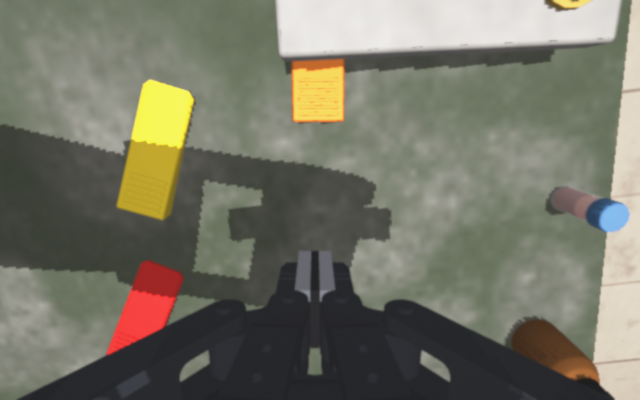

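Call:
apply_moves:
  rows:
    - {"translation": [0.0238, 0.0005, 0], "dr": [0.09, 0.12, -0.06], "claw": 0}
    - {"translation": [0.0238, 0.0005, 0], "dr": [0.09, 0.12, -0.06], "claw": 0}
    - {"translation": [0.0238, 0.0005, 0], "dr": [0.09, 0.12, -0.06], "claw": 0}
    - {"translation": [0.0238, 0.0005, 0], "dr": [0.09, 0.12, -0.06], "claw": 0}
    - {"translation": [0.0238, 0.0005, 0], "dr": [0.09, 0.12, -0.06], "claw": 0}
    - {"translation": [0, 0, 0], "dr": [0, 0, 0], "claw": 0}
    - {"translation": [0, 0, 0.02], "dr": [0, 0, 0], "claw": 0}
    - {"translation": [0, 0, 0.02], "dr": [0, 0, 0], "claw": 0}
    - {"translation": [0, 0, 0.01], "dr": [0, 0, 0], "claw": 0}
    - {"translation": [0, 0, 0], "dr": [0, 0, 0], "claw": 0}
    - {"translation": [0, 0, 0], "dr": [0, 0, 0], "claw": 0}

```text
clock: 9.0
ee_pos: [0.4587, 0.0221, 0.0553]
eef_rot: [0.749, 0.662, -0.004, -0.005]
contact_force: [-0.4, -0.4, -0.4]
gripper_width: -0.0003
```

```bash
python3 - <<'E'
from h import *
plan([.463,.019,.051],83.2,3)
E
```

```text
now [0.4587 0.0221 0.0553] yaw 82.95 tot dr [-0.73 -0.09 -0.25] dist 0.0068168036471513505
{"translation":[np.float64(-0.0009), np.float64(0.0016), np.float64(0.0014)],"dr":[np.float64(-0.24), np.float64(-0.03), np.float64(-0.08)]}
{"translation":[np.float64(-0.0009), np.float64(0.0016), np.float64(0.0014)],"dr":[np.float64(-0.24), np.float64(-0.03), np.float64(-0.08)]}
{"translation":[np.float64(-0.0009), np.float64(0.0016), np.float64(0.0014)],"dr":[np.float64(-0.24), np.float64(-0.03), np.float64(-0.08)]}
```

Call:
apply_moves:
  rows:
    - {"translation": [-0.0009, 0.0016, 0.001], "dr": [-0.24, 0, 0], "claw": 0}
    - {"translation": [-0.0009, 0.0016, 0.001], "dr": [-0.24, 0, 0], "claw": 0}
    - {"translation": [-0.0009, 0.0016, 0.001], "dr": [-0.24, 0, 0], "claw": 0}
    - {"translation": [0, 0, 0.001], "dr": [0, 0, 0], "claw": 0}

```text
clock: 9.33
ee_pos: [0.4648, 0.0173, 0.053]
eef_rot: [0.75, 0.662, 0.002, 0.001]
contact_force: [-0.7, -0.1, -0.7]
gripper_width: -0.0002
```

Call:
apply_moves:
  rows:
    - {"translation": [0, 0, 0.001], "dr": [0, 0, 0], "claw": 0}
    - {"translation": [0, 0, 0.001], "dr": [0, 0, 0], "claw": 0}

```text
clock: 9.5
ee_pos: [0.4659, 0.017, 0.052]
eef_rot: [0.75, 0.662, 0.003, 0.002]
contact_force: [0.3, 0.4, -0.1]
gripper_width: 0.0
```

Call:
apply_moves:
  rows:
    - {"translation": [0, 0, 0.0008], "dr": [0, 0, 0], "claw": 0}

```text
clock: 9.58
ee_pos: [0.4661, 0.0169, 0.0515]
eef_rot: [0.75, 0.661, 0.003, 0.002]
contact_force: [0.4, -0.4, -0.6]
gripper_width: 0.0001
```

Call:
apply_moves:
  rows:
    - {"translation": [0, 0, 0.001], "dr": [0, 0, 0], "claw": 0}
    - {"translation": [0, 0, 0.001], "dr": [0, 0, 0], "claw": 0}

```text
clock: 9.75
ee_pos: [0.4664, 0.017, 0.0497]
eef_rot: [0.75, 0.662, 0.003, 0.002]
contact_force: [-0.5, -0.1, -0.3]
gripper_width: -0.0002
```

Call:
apply_moves:
  rows:
    - {"translation": [0, 0, 0.001], "dr": [0, 0, 0], "claw": 0}

```text
clock: 9.83
ee_pos: [0.4666, 0.017, 0.049]
eef_rot: [0.75, 0.662, 0.003, 0.002]
contact_force: [-4.7, 0.3, 9.7]
gripper_width: -0.0002
```

Call:
apply_moves:
  rows:
    - {"translation": [0, 0, 0.001], "dr": [0, 0, 0], "claw": 0}

```text
clock: 9.92
ee_pos: [0.4666, 0.017, 0.0489]
eef_rot: [0.75, 0.662, 0.003, 0.002]
contact_force: [-5.8, -0.3, 13.3]
gripper_width: -0.0
```

Call:
apply_moves:
  rows:
    - {"translation": [0, -0.0004, 0.0007], "dr": [0, 0, 0], "claw": 0}
    - {"translation": [0, -0.0002, 0.0007], "dr": [0, 0, 0], "claw": 0}
    - {"translation": [0, 0, 0.0007], "dr": [0, 0, 0], "claw": 0}

```text
clock: 10.17
ee_pos: [0.4666, 0.017, 0.049]
eef_rot: [0.75, 0.662, 0.002, 0.002]
contact_force: [-4.3, -0.3, 7.8]
gripper_width: -0.0001
```

Call:
apply_moves:
  rows:
    - {"translation": [0, 0, 0.0007], "dr": [0, 0, 0], "claw": 0}
    - {"translation": [0, 0, 0.0007], "dr": [0, 0, 0], "claw": 0}
    - {"translation": [0, 0, 0.0007], "dr": [0, 0, 0], "claw": 0}
    - {"translation": [0, 0, 0.0007], "dr": [0, 0, 0], "claw": 0}

```text
clock: 10.5
ee_pos: [0.4666, 0.017, 0.049]
eef_rot: [0.749, 0.662, 0.001, 0.001]
contact_force: [-3.2, -0.1, 6.6]
gripper_width: 0.0
```

Call:
apply_moves:
  rows:
    - {"translation": [0, 0, 0.001], "dr": [0, 0, 0], "claw": 0}
    - {"translation": [0, 0, 0.001], "dr": [0, 0, 0], "claw": 0}
    - {"translation": [0, 0, 0.001], "dr": [0, 0, 0], "claw": 0}
    - {"translation": [0, 0, 0.001], "dr": [0, 0, 0], "claw": 0}
    - {"translation": [0, 0, 0.001], "dr": [0, 0, 0], "claw": 0}
    - {"translation": [0, 0, 0.001], "dr": [0, 0, 0], "claw": 0}

```text
clock: 11.0
ee_pos: [0.4666, 0.017, 0.049]
eef_rot: [0.749, 0.663, -0.001, -0.0]
contact_force: [-5.6, -0.1, 8.5]
gripper_width: 0.0
```

Call:
apply_moves:
  rows:
    - {"translation": [0, 0, -0.0005], "dr": [0, 0, 0], "claw": 0}
    - {"translation": [0, 0, -0.002], "dr": [0, 0, 0], "claw": 0}
    - {"translation": [0, 0, -0.01], "dr": [0, 0, 0], "claw": 0}
    - {"translation": [0, 0, -0.03], "dr": [0, 0, 0], "claw": 0}
    - {"translation": [0, 0, -0.035], "dr": [0, 0, 0], "claw": 0}
    - {"translation": [-0.035, 0, -0.03], "dr": [0, 0, 0], "claw": 0}
    - {"translation": [-0.035, 0, -0.02], "dr": [0, 0, 0], "claw": 0}
    - {"translation": [-0.035, 0, 0], "dr": [0, 0, 0], "claw": 0}
    - {"translation": [-0.02, 0, 0], "dr": [0, 0, 0], "claw": 0}
    - {"translation": [0, 0, 0], "dr": [0, 0, 0], "claw": 0}
    - {"translation": [0, 0, 0], "dr": [0, 0, 0], "claw": 0}

```text
clock: 11.92
ee_pos: [0.4514, -0.1081, 0.1846]
eef_rot: [0.747, 0.665, -0.001, 0.002]
contact_force: [-0.4, -0.9, 0.2]
gripper_width: 0.0003
```

```bash
python3 look.py w10; python3 - <<'E'
from h import *
p=snapshot('scene');save(p,'s2.png');C=cloud(p);hsv=cv2.cvtColor(p['color'],cv2.COLOR_RGB2HSV);X,Y,Z=C[...,0],C[...,1],C[...,2]
s=(abs(Z-.049)<.01)&(X>.25)&(X<.7)&(Y>-.1)&(Y<.3)&(hsv[...,1]<60)
s=cv2.morphologyEx(s.astype(np.uint8),cv2.MORPH_OPEN,np.ones((3,3)))
k,l,st,_=cv2.connectedComponentsWithStats(s);i=1+st[1:,4].argmax();rect(C[l==i],'slab')
a=cv2.imread('pics/s2.png')[140:280,190:410];cv2.imwrite('pics/s2z.png',cv2.resize(a,None,fx=3.6,fy=3.6))
E
```

```text
11.9167 [ 0.4514 -0.1081  0.1846] 83.3 [-0.37 -0.88  0.16]
wedge [ 296.1 -177.8] [103.5  37. ] 58.57 3253
[[253.3000030517578, -212.3000030517578], [284.79998779296875, -231.60000610351562], [338.79998779296875, -143.3000030517578], [307.29998779296875, -124.0]]
heading 58.573814 foot in wedge x,y 261.72503216606856 -39.85211910443104 heel [ 269.06735 -221.95343]
from tool: x,y 71.5946316711211 3.2885510307349684
slab [  275     0   258    60 12930] 0.04917369379357153
slab [528.6   6.9] [ 37.6 179.9] 84.66 12930
[[437.20001220703125, -3.5], [616.4000244140625, -20.200000762939453], [619.9000244140625, 17.200000762939453], [440.70001220703125, 33.900001525878906]]
slab [534.  109.1] [242.3 183.4] 85.19 3480
```

View pics/w10.png

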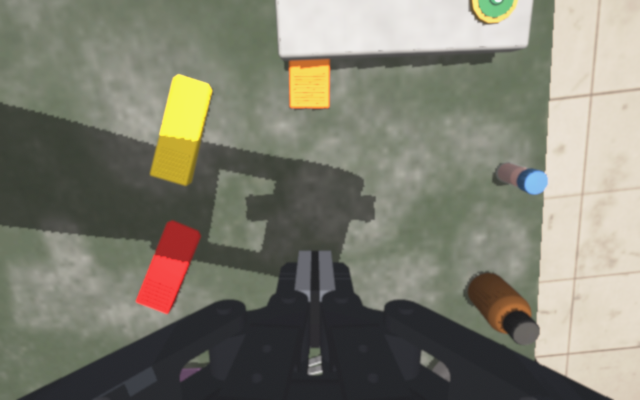

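View pics/s2z.png

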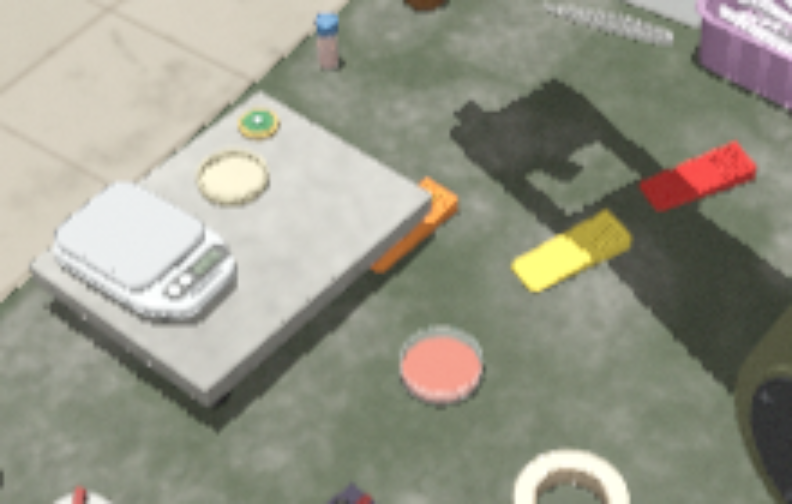

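```bash
python3 - <<'E'
from h import *
for n in('w8','w9','w10'):
    p=dict(np.load(f'/tmp/{n}.npz'));C=cloud(p);X,Y,Z=C[...,0],C[...,1],C[...,2];hsv=cv2.cvtColor(p['color'],cv2.COLOR_RGB2HSV)
    m=(hsv[...,0]<20)&(hsv[...,1]>130)&(hsv[...,2]>60)&(abs(Z)<.03)&(X>.4)&(X<.52)&(Y>-.1)&(Y<.03)
    c=rect(C[m],n);B=cv2.boxPoints(c);print(np.round(B[B[:,1].argsort()][:2].mean(0),1),np.round(np.percentile(Z[m],[5,50,95]),4))
E
```

```text
w8 [456.6 -30.3] [35.9 37.4] 83.77 5619
[454.7 -48.1] [0.0105 0.0126 0.0146]
w9 [458.3 -22.2] [40.4 35.4] 83.65 839
[456.1 -42.3] [-0.0019  0.0099  0.0138]
w10 [457.3 -21.9] [39.2 36.3] 83.25 576
[455.  -41.4] [-0.0017  0.01    0.0138]
```

```bash
python3 -c "
from h import *
print(hand_in());print(sense()['clock'])"
```

```text
the job is handed in; nothing more can be done
None
the job is handed in; nothing more can be done
```

I pushed the orange wedge under the bare foot until it was snug, pressed the slab corner for about 1.2 s, withdrew the hand, and handed the job in at about 12 s. The hand-in gives no verdict, and I could not measure the contact force between wedge and slab directly.

- **Push:** I pushed with the nearly shut fingertips on the heel, turning the wedge from 76.5° to about 83° on the way. The push force rose from about 1 N to about 5–6.5 N within the last millimetre or so. I held it there briefly, then backed off.
- **Wedge position:** From the camera and tool measurements, the foot sits about 1–1.5 mm off the wedge's centre line. It is about 15 mm ahead of the wedge's middle by the tool position; the expected value was 18 mm. The wrist camera gave 22 mm while the fingers still hid part of the heel.
- **Press:** The readings during the press were between 6.6 and 13.3 N. The fingertips stayed at z = 0.049 m, so the corner did not sink. There was also a 3–6 N sideways force while pressing, but nothing visibly moved.
- **Final check:**
  - The slab corner was within 1 mm of its start.
  - The wedge heel was within about 1.5 mm of where it was before the press, which is within camera noise.
  - The vial, dishes and tweezers looked unmoved by eye; I did not measure them or check the bottle closely.
  - The hand was clear of everything, with only sensor noise (under 1 N) on the force reading.

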